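# Ready the bench dispenser and its cups

## Task

Get the dispenser ready for a filling run: first push the hopper shutter, which was left open at its middle stop, in until it clicks fully closed. Then turn every orange cup mouth-up so that it stands on the grey-blue mat, and turn the metering sleeve to mark 4 (the green one). Only when all that is done, pull the shutter out one click again, from closed to its middle (open) stop and never past it to the drain side, and leave the other things on the bench where they are.

Things in the scene. Friction and masses are not known exactly. Their poses are not given: they have to be found in the camera images.
- cup1_mid (a point): Centre (half-way up, on the axis) of an orange square plastic cup, 52 x 52 mm outside and 70 mm tall, straight flat sides, walls 4 mm, base 5 mm, about 120 g; it lies steadily on any of its sides. z axis points from the open mouth to the closed base (up while the cup is mouth-down, as at the start; down when it is mouth-up); x and y are square to its flat sides. The base has a black disc outside. There are two or three cups; an absent one reads None.
- cup1: The same cup, origin at the centre of its mouth, same axes.
- cup1_base (a point): Centre of the outside of that cup's base, 35 mm from its centre along +z.
- cup2_mid (a point): Centre (half-way up, on the axis) of an orange square plastic cup, 52 x 52 mm outside and 70 mm tall, straight flat sides, walls 4 mm, base 5 mm, about 120 g; it lies steadily on any of its sides. z axis points from the open mouth to the closed base (up while the cup is mouth-down, as at the start; down when it is mouth-up); x and y are square to its flat sides. The base has a black disc outside. There are two or three cups; an absent one reads None.
- cup2: The same cup, origin at the centre of its mouth, same axes.
- cup2_base (a point): Centre of the outside of that cup's base, 35 mm from its centre along +z.
- cup3_mid (a point): Centre (half-way up, on the axis) of an orange square plastic cup, 52 x 52 mm outside and 70 mm tall, straight flat sides, walls 4 mm, base 5 mm, about 120 g; it lies steadily on any of its sides. z axis points from the open mouth to the closed base (up while the cup is mouth-down, as at the start; down when it is mouth-up); x and y are square to its flat sides. The base has a black disc outside. There are two or three cups; an absent one reads None.
- cup3: The same cup, origin at the centre of its mouth, same axes.
- cup3_base (a point): Centre of the outside of that cup's base, 35 mm from its centre along +z.
- mat: Grey-blue filling mat fixed on the bench, 260 mm (its x) by 450 mm (its y), 4 mm thick, with a white line near either end; origin at the centre of its underside, z up. The cups start mouth-down on it.
- sleeve (a joint): Black metering sleeve of the dispenser, turning on a vertical axis, rad: 0 at scale mark 0, 0.4 rad a mark up to 2.4 at mark 6; grows as it turns clockwise seen from above. It clicks at every mark (up to 0.3 N m to get over) and stays where it is left, at the start perhaps between two marks. Mark 4 reads 1.6.
- sleeve_grip (a point): Where to grip the sleeve: on its axis, 11 mm below the top of its upright grip bar (64 mm long, 14 mm thick, standing 35 mm above the sleeve's round body of 60 mm diameter; top of the bar 126 mm above the bench). x axis points along the bar to the orange pointer end, z up. The light dial round it has seven marks: 0 is red, 1 to 3 black, 4 green, 5 and 6 black, counted clockwise.
- shutter (a joint): Steel shutter plate under the hopper, m: 0 closed (pushed in), 0.04 open (the middle stop), 0.08 drain (pulled right out); it clicks into each of these three stops (5 to 8 N to leave one) and slides with light friction between. It starts at the middle stop.
- shutter_tab (a point): Centre of the upper part of the upright tab of the shutter: 14 mm thick (x), 36 mm long (y), standing 44 mm above the plate; this point is 16 mm below its orange top, 96 mm above the bench. It slides out along +y, away from the clear hopper (whose near side stands 45 mm from the tab's near end when closed). Its orange needle points at a red mark when closed, green when open, yellow at drain.
- dispenser: The dispenser, fixed: stone base 180 x 390 mm, black deck 60 mm above the bench, origin at the centre of the underside, z up. The clear hopper with green lid (to 272 mm high) stands at its -y end on an orange neck, the sleeve at (0, 125) mm and the shutter tab at (0, -30) mm when closed.
- pan: Small steel bowl, 90 mm across; not part of the job, leave it where it is.
- jar: White jar with black cap, 64 mm across, 85 mm tall; not part of the job, leave it where it is.
- rack: Orange block with a grid of dark dots, 90 x 120 x 40 mm; not part of the job, leave it where it is.
- driver: Screwdriver, 180 mm long; not part of the job, leave it where it is.
- wrench: Wrench, 160 mm long; not part of the job, leave it where it is.
- carton: Brown carton, 110 x 80 x 55 mm; not part of the job, leave it where it is.
Mind the look-alikes: they are no part of the job. What is shaped like the cup3 but pink, turquoise or yellow is not meant.

How it is judged:
By the outcome, as a careful person would: the job done as asked, in the order asked, and still so for the second after the job is handed in, with the robot touching nothing.
Of cup1, cup2, cup3 only 2 to 3 are there at a start; the rules pass over those that are not, and their reading is None.
At some moment in a run one of cup1, cup2, cup3 may be knocked a few centimetres aside while the robot is not near it.
Once in a run the grip may slacken for a moment while it holds something.
It also fails if it takes over 210 s, if anything falls off the work surface, if the arm or the gripper's body presses on something with over 40 N, if the wrist force passes 120 N, or if a joint passes its speed limit or range.

## Robot

A 6-joint arm with a two-finger parallel gripper is mounted at the origin on the work surface. World frame = base frame: x ahead of the robot, y to its left, z up, the work surface at z = 0. Lengths are in m, angles in rad, forces in N, time in s.
With the tool pointing down it reaches from about 0.35 to 0.775 m from the base axis. Payload 7.3 kg.
Tool frame: the origin (TCP) lies on the mounting face of the last link; the fingertips stand 178 mm ahead of it and the grasp point (between the pads) lies 159 mm ahead of it; z points along the fingers, y is the direction in which the jaws open and shut (so a half turn about z gives the same grasp; the last joint's range is limited). The gripper opens to 92 mm and grips with 3 to 60 N. Pads are 19 mm wide; open, the fingers measure 130 mm over their backs; the gripper's body (75 mm by 190 mm) begins 47 mm behind the grasp point.
Start: joints at [-0.146, 0.342, 1.524, -0, 1.275, -0.146], TCP at [0.525, 0, 0.405] pointing down, gripper open.
Joint ranges: [-2.53, 2.53], [-0.77, 2.02], [0.04, 2.7], [-1, 4.14], [0.28, 2.66], [-3.11, 3.11]. Speed limits (rad/s): [2.57, 2.57, 3.14, 3.14, 3.14, 3.14].

## Interface

Orientations are given as a unit quaternion [w, x, y, z].
In Python, from bench import ctrl, vision, ticket gives the robot as it stands.
- The arm moves only by the shell command python3 -m handwheel 'ROWS'. ROWS is JSON, a list of rows, each a list of 3 entries, a list of its own where there are three numbers: the shift along the tool's x, y, z in m, then the turn, a rotation vector about the tool's x, y, z in degrees, then the opening, from 0 (shut) to 1 (fully open). A call has 1 to 8 rows; each row shifts and turns the commanded pose from where the row before left it, along the tool's axes as they then stand; what a row does not reach is not made up. A row lasts 1/8 s, in which the tool goes at most 62.5 mm and 10.7 degrees, less where a joint would pass 70% of its speed; a pose out of reach is approached as far as the arm can. A call is refused whole if a number of a shift passes 0.0625 or a number of a turn 10.7, either way. A call with a gripper value outside its range is refused whole. The fingers move at their own pace and stop on an object; the grip force is fixed at half the most. Time passes only in rows, so rows that do not move let the fingers close. It gives the time, the measured TCP pose, the force and the opening at its end, in the units of the state.
- ctrl.observe(): the state, without advancing time (a new reading comes with each control period).
- vision.read_camera(name): name is "scene" or "side" or "wrist"; returns (picture, depth): 384x512x3 uint8, red, green, blue; 384x512 float32, m along the optical axis (not along the pixel's ray), 0 where there is no reading.
- vision.get_calibration(name): a dict with "fx", "fy", "cx", "cy" (pixels), "world_from_camera" (4x4, takes a point from camera to world coordinates). Camera axes: x right, y down, z forward; pixel columns grow to the right and rows downward; lengths in m; the calibration is good to about 2 mm. A picture is of the moment at which its call begins: read the wrist's pose just before it. get_calibration takes no time and is no camera call; for the wrist camera it gives the pose at the moment of the call.
- ticket.close_job(): hands the job in, once; it reports no verdict.
The state is a dict: "time": time; "joints": joint angles; "joint_velocities": joint speeds; "tau": joint torques, N m; "tool_pos": TCP position; "tcp_rot": TCP orientation; "force": force on the tool from outside, world axes, zero at the start; "wrist_torque": the same for the moment, N m; "opening": finger opening in m.
Only numpy, scipy, OpenCV 4.12 (cv2) and the standard library are available. Lean on these libraries where they do the work, as an engineer would, in place of code of your own. Each camera call takes 0.05 s, during which the arm holds its last target. There are 200 camera calls.

## Working session

There is one attempt and no reset: what is moved stays moved. The work goes in short steps, Python scripts to look and compute and a shell command to move; the robot and the scene stay as the last step left them, time stands still between calls to the robot, and variables do not carry over. Pictures are saved under pics/ and viewed, about 12 in all and at most 16, crops included, and the job is handed in when it is done.

```bash
mkdir -p pics; ls
cat > h.py <<'E'
import numpy as np, cv2
from bench import ctrl, vision, ticket
from scipy.spatial.transform import Rotation as R
def grab(name, fn=None):
    c=vision.get_calibration(name); p,d=vision.read_camera(name)
    if fn: cv2.imwrite('pics/'+fn, p[:,:,::-1])
    return p,d,c
def pts(d,c):
    v,u=np.mgrid[:d.shape[0],:d.shape[1]]
    P=np.stack([(u-c['cx'])/c['fx']*d,(v-c['cy'])/c['fy']*d,d],-1)
    M=np.array(c['world_from_camera']); return P@M[:3,:3].T+M[:3,3]
def tool():
    s=ctrl.observe(); q=s['tcp_rot']; return np.array(s['tool_pos']), R.from_quat([q[1],q[2],q[3],q[0]]).as_matrix(), s
E
python3 - <<'E'
from h import *
for n in ['scene','side']:
    p,d,c=grab(n); np.savez(n,p=p,d=d); print(n,np.round(c['world_from_camera'],3).tolist(),c['fx'])
    globals()[n]=p
cv2.imwrite('pics/a.png',cv2.resize(scene,(800,600))[:,:,::-1])
cv2.imwrite('pics/b.png',cv2.resize(side,(800,600))[:,:,::-1])
t=tool();print(t[0],t[1].round(2),t[2]['time'])
E
```

```text
pics
scene [[0.843, 0.429, -0.325, 0.951], [0.538, -0.667, 0.515, -0.582], [0.005, -0.609, -0.793, 1.169], [0.0, 0.0, 0.0, 1.0]] 462.5294774907289
side [[0.892, -0.305, 0.333, 0.152], [-0.452, -0.614, 0.647, -0.598], [0.007, -0.728, -0.686, 0.868], [0.0, 0.0, 0.0, 1.0]] 367.9563400812276
[5.24886739e-01 1.98714804e-05 4.04143756e-01] [[ 0.  1. -0.]
 [ 1. -0.  0.]
 [ 0. -0. -1.]] 0.1
```

View pics/a.png

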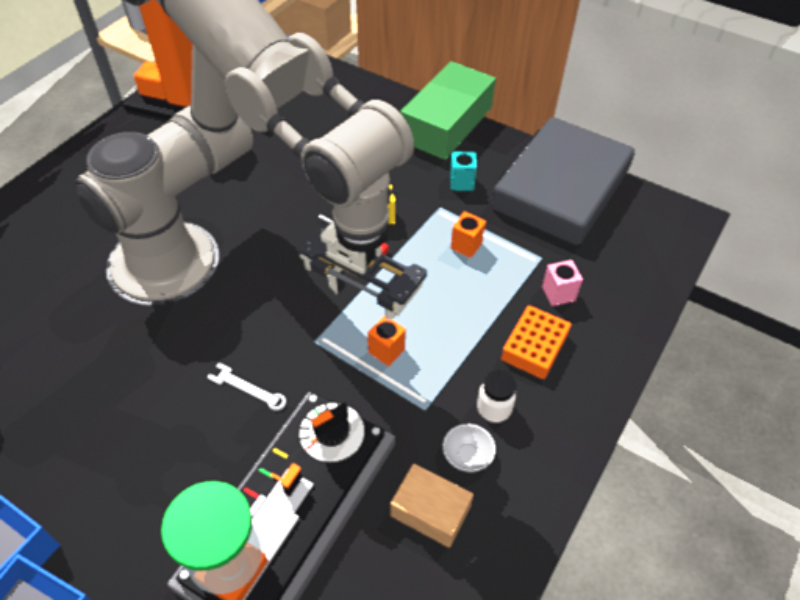

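View pics/b.png

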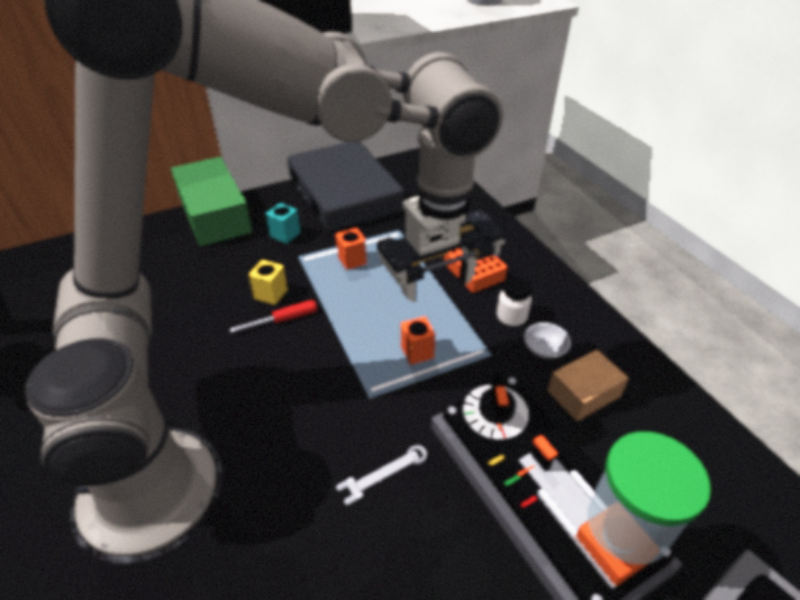

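Scene picture (800x600): orange cups at (468,233) and (387,340) on the mat, and the same two at (350,247) and (418,340) in the side picture. Pink (562,282), turquoise (463,170) and yellow ((267,282) in side) are look-alikes, and the orange block with dots is the rack. The dispenser is at the bottom, with its tab at (290,477) and sleeve at (332,425) in the scene picture. A third cup could be hidden by the gripper, so I'll check the wrist view too.

```bash
cat >> h.py <<'E'
def blobs(p,d,c,lo,hi,zr,minA=25):
    W=pts(d,c); hsv=cv2.cvtColor(p,cv2.COLOR_RGB2HSV)
    m=cv2.inRange(hsv,lo,hi)>0; m&=(d>0)&(W[...,2]>zr[0])&(W[...,2]<zr[1])
    n,L,st,ce=cv2.connectedComponentsWithStats(m.astype(np.uint8))
    out=[]
    for i in range(1,n):
        if st[i,4]>=minA:
            q=W[L==i]; out.append((ce[i].round(),int(st[i,4]),q,(cv2.minAreaRect((q[:,:2]*1000).astype(np.float32)))))
    return out
def show(bl):
    for ce,A,q,r in bl: print(ce,A,'mean',q.mean(0).round(3),'min',q.min(0).round(3),'max',q.max(0).round(3),'rect',np.round(r[0],0),np.round(r[1],0),round(r[2],1))
E
python3 - <<'E'
from h import *
OR=((3,150,90),(16,255,255))
for n in ['scene','side']:
    z=np.load(n+'.npz');c=vision.get_calibration(n)
    for nm,zr in [('cuptop',(.066,.082)),('tab/bar',(.1,.14)),('any',(.01,.3))]:
        print(n,nm); show(blobs(z['p'],z['d'],c,*OR,zr,12))
    print('mat'); show(blobs(z['p'],z['d'],c,(90,20,90),(115,120,255),(-.01,.015),200))
    print('deck'); 
    W=pts(z['d'],c); m=(abs(W[...,2]-.06)<.006)&(W[...,1]<-.2)&(W[...,0]<.8); q=W[m]; print(m.sum(),cv2.minAreaRect((q[:,:2]*1000).astype(np.float32)))
    m=(abs(W[...,2]-.126)<.008)&(W[...,1]<-.1)&(W[...,0]<.8); q=W[m]; print('bar',m.sum(),q.mean(0),cv2.minAreaRect((q[:,:2]*1000).astype(np.float32)))
    print('hopper lid'); show(blobs(z['p'],z['d'],c,(50,120,90),(75,255,255),(.2,.3),100))
p,d,c=grab('wrist'); s=cv2.resize(p,(800,600))
z=np.load('scene.npz')['p'];e=cv2.resize(z[230:384,100:260],(800,600*1),interpolation=cv2.INTER_CUBIC)
cv2.imwrite('pics/c.png',np.vstack([cv2.resize(s,(400,300)),cv2.resize(e,(400,300))])[:,:,::-1])
E
```

```text
scene cuptop
[355.   5.] 51 mean [0.33  1.226 0.075] min [0.272 1.211 0.066] max [0.388 1.236 0.082] rect [ 330. 1226.] [ 24. 116.] 86.6
[104.  53.] 123 mean [-0.344  0.386  0.074] min [-0.43   0.367  0.067] max [-0.275  0.418  0.082] rect [-351.  391.] [156.  33.] 8.6
[301. 144.] 95 mean [0.529 0.379 0.071] min [0.5   0.355 0.066] max [0.552 0.413 0.08 ] rect [526. 384.] [51. 59.] 0.8
[246. 214.] 134 mean [0.53  0.053 0.072] min [0.501 0.034 0.066] max [0.556 0.084 0.079] rect [528.  59.] [50. 53.] 85.7
scene tab/bar
[112.  45.] 206 mean [-0.296  0.4    0.121] min [-0.34   0.377  0.1  ] max [-0.269  0.449  0.14 ] rect [-295.  402.] [83. 51.] 52.7
[206. 267.] 83 mean [ 0.555 -0.171  0.125] min [ 0.541 -0.189  0.117] max [ 0.567 -0.154  0.13 ] rect [ 554. -171.] [36. 16.] 67.2
[187. 306.] 30 mean [ 0.572 -0.276  0.108] min [ 0.563 -0.291  0.1  ] max [ 0.575 -0.254  0.115] rect [ 569. -272.] [12. 37.] 0.6
[150. 380.] 61 mean [ 0.606 -0.455  0.103] min [ 0.592 -0.465  0.1  ] max [ 0.614 -0.436  0.107] rect [ 607. -454.] [34. 14.] 55.7
scene any
[106.  37.] 1526 mean [-0.312  0.394  0.15
[... 6166 characters left out ...]
rect [ 530. -271.] [10. 15.] 85.7
[388. 357.] 468 mean [ 0.541 -0.439  0.098] min [ 0.532 -0.469  0.079] max [ 0.584 -0.392  0.107] rect [ 545. -437.] [42. 88.] 27.7
mat
[247. 203.] 5186 mean [0.512 0.184 0.005] min [ 0.396 -0.007 -0.005] max [0.671 0.463 0.011] rect [536. 229.] [463. 268.] 87.3
deck
3822 ((642.4002685546875, -375.080810546875), (350.1417236328125, 315.0371398925781), 89.9953384399414)
bar 135 [ 0.55584429 -0.16133074  0.12600635] ((557.4502563476562, -159.08343505859375), (64.35273742675781, 14.342547416687012), 64.41450500488281)
hopper lid
[421. 305.] 2958 mean [ 0.567 -0.43   0.272] min [ 0.516 -0.483  0.232] max [ 0.628 -0.372  0.276] rect [ 572. -427.] [112. 110.] 61.0
```

View pics/c.png

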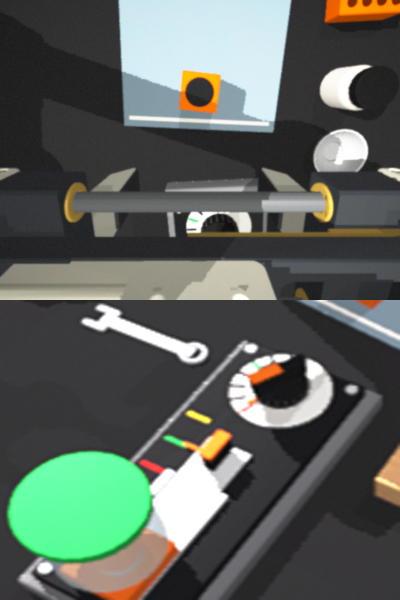

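Nothing in these three views decides whether there is a third cup, because the gripper hides the mat's centre. The wrist view shows the near cup at (199,91). The crop shows the tab at (215,445), with its needle at the green mark, and the sleeve pointer near (265,375). I'll check the wrist camera mount and the dial marks, then move over the tab.

```bash
python3 - <<'E'
from h import *
p,R_,s=tool(); M=np.array(vision.get_calibration('wrist')['world_from_camera'])
print('cam in tool', (R_.T@(M[:3,3]-p)).round(3), (R_.T@M[:3,:3]).round(2).tolist())
ax=np.array([.5585,-.1585])
for n in ['scene','side']:
    z=np.load(n+'.npz');c=vision.get_calibration(n);W=pts(z['d'],c)
    for nm,lo,hi in [('green',(40,70,50),(85,255,255)),('red',(0,120,90),(8,255,255)),('red2',(172,100,90),(180,255,255)),('yel',(20,120,100),(33,255,255))]:
        m=(cv2.inRange(cv2.cvtColor(z['p'],cv2.COLOR_RGB2HSV),lo,hi)>0)&(W[...,2]>.04)&(W[...,2]<.11)&(W[...,0]>.44)&(W[...,0]<.64)&(W[...,1]<-.09)&(W[...,1]>-.36)
        k,L,st,ce=cv2.connectedComponentsWithStats(m.astype(np.uint8))
        for i in range(1,k):
            q=W[L==i].mean(0); print(n,nm,st[i,4],q.round(3),'r',np.hypot(*(q[:2]-ax)).round(3),'ang',np.degrees(np.arctan2(*(q[:2]-ax)[::-1])).round(1))
E
python3 -m handwheel '[[[-0.045,0.007,0],[0,0,0],1],[[-0.045,0.007,0],[0,0,0],1],[[-0.045,0.007,0],[0,0,0],1],[[-0.045,0.007,0],[0,0,0],1],[[-0.045,0.007,0],[0,0,-3],1],[[-0.0475,0.0065,0.02],[0,0,0],1],[[0,0,0],[0,0,0],1]]'
```

```text
cam in tool [0.07  0.    0.021] [[-0.0, -0.96, -0.26], [1.0, -0.0, -0.0], [-0.0, -0.26, 0.96]]
scene green 3 [ 0.515 -0.142  0.063] r 0.047 ang 158.9
scene green 36 [ 0.509 -0.276  0.06 ] r 0.127 ang -112.8
scene green 2 [ 0.499 -0.322  0.058] r 0.174 ang -110.1
scene green 1 [ 0.511 -0.326  0.06 ] r 0.174 ang -105.8
scene green 1 [ 0.521 -0.331  0.058] r 0.176 ang -102.3
scene red 1 [ 0.539 -0.14   0.09 ] r 0.027 ang 136.6
scene red 1 [ 0.551 -0.186  0.07 ] r 0.028 ang -105.2
scene red 1 [ 0.546 -0.193  0.066] r 0.037 ang -109.2
scene red 2 [ 0.539 -0.238  0.06 ] r 0.082 ang -103.8
scene red 1 [ 0.547 -0.237  0.062] r 0.08 ang -98.5
scene red 1 [ 0.536 -0.249  0.059] r 0.093 ang -104.0
scene red 3 [ 0.571 -0.256  0.103] r 0.099 ang -82.4
scene red 1 [ 0.519 -0.269  0.057] r 0.117 ang -109.8
scene red 1 [ 0.525 -0.268  0.058] r 0.115 ang -106.8
scene red 1 [ 0.53  -0.267  0.056] r 0.112 ang -104.5
scene red 1 [ 0.528 -0.276  0.056] r 0.121 ang -104.8
scene red 1 [ 0.536 -0.277  0.062] r 0.12 ang -100.9
scene red 1 [ 0.563 -0.289  0.098] r 0.131 ang -87.8
scene red 23 [ 0.512 -0.315  
[... 792 characters left out ...]
4 -0.188  0.07 ] r 0.032 ang -115.8
side red 59 [ 0.577 -0.261  0.085] r 0.104 ang -79.8
side red 21 [ 0.532 -0.272  0.065] r 0.117 ang -103.3
side red 31 [ 0.513 -0.314  0.061] r 0.162 ang -106.1
side red2 1 [ 0.522 -0.309  0.061] r 0.155 ang -103.7
side red2 4 [ 0.526 -0.314  0.062] r 0.159 ang -101.8
side red2 1 [ 0.511 -0.311  0.064] r 0.16 ang -107.1
side red2 3 [ 0.501 -0.312  0.061] r 0.164 ang -110.6
side red2 2 [ 0.505 -0.318  0.062] r 0.168 ang -108.4
side red2 1 [ 0.512 -0.319  0.062] r 0.167 ang -106.2
side yel 42 [ 0.508 -0.235  0.061] r 0.092 ang -123.6
time: 1.02
tool_pos: [0.5685, -0.2751, 0.3818]
tcp_rot: [-0.002, 0.69, 0.724, -0.001]
force: [0.2, -0.6, -0.5]
opening: 0.0916
```

```bash
python3 -m handwheel '[[[0.002,-0.002,0.032],[0,0,0],1],[[0,0,0.032],[0,0,0],1],[[0,0,0.032],[0,0,0],1],[[0,0,0.031],[0,0,0],1],[[0,0,0],[0,0,0],0],[[0,0,0],[0,0,0],0],[[0,0,0],[0,0,0],0],[[0,0,0],[0,0,0],0]]'
python3 -m handwheel '[[[0,0,0],[0,0,0],0],[[0,0,0],[0,0,0],0],[[-0.005,0,0],[0,0,0],0],[[-0.007,0,0],[0,0,0],0],[[-0.007,0,0],[0,0,0],0],[[-0.007,0,0],[0,0,0],0],[[-0.007,0,0],[0,0,0],0],[[-0.006,0,0],[0,0,0],0]]'
python3 - <<'E'
from h import *
p,d,c=grab('scene'); cv2.imwrite('pics/d.png',np.vstack([cv2.resize(p[230:384,100:260],(500,375),interpolation=cv2.INTER_CUBIC),cv2.resize(p[90:290,180:380],(500,225*2//2))])[:,:,::-1])
E
```

```text
time: 2.02
tool_pos: [0.5671, -0.2702, 0.259]
tcp_rot: [0.001, 0.688, 0.725, 0.0]
force: [0.2, -1.0, -0.7]
opening: 0.0565
time: 3.02
tool_pos: [0.5673, -0.3093, 0.2571]
tcp_rot: [-0.004, 0.689, 0.725, -0.001]
force: [-9.7, 14.1, 8.5]
opening: 0.0141
```

View pics/d.png

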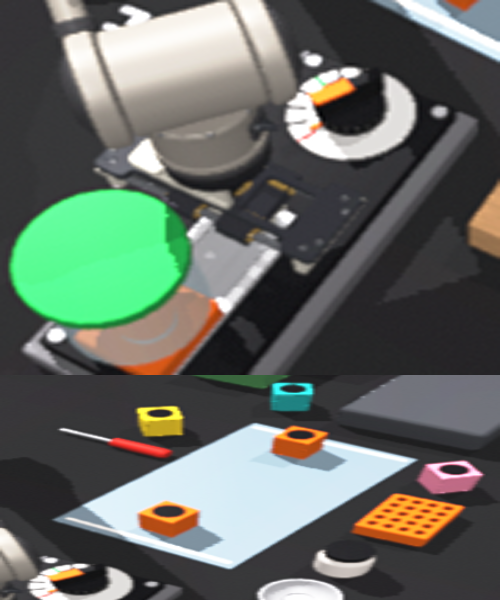

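The second part of the picture shows the whole mat: only two orange cups, at (170,518) and (300,443). The upper part shows the gripper at the tab. The fingers gripped late, so I'll push further while watching the force and check the needle.

```bash
python3 -m handwheel '[[[0,0,0],[0,0,0],0],[[-0.004,0,0],[0,0,0],0],[[0,0,0],[0,0,0],0],[[-0.004,0,0],[0,0,0],0],[[0,0,0],[0,0,0],0]]'
cat > sh.py <<'E'
from h import *
p,d,c=grab('side'); W=pts(d,c); hsv=cv2.cvtColor(p,cv2.COLOR_RGB2HSV)
m=(cv2.inRange(hsv,(2,120,90),(18,255,255))>0)&(W[...,1]<-.2)&(W[...,1]>-.37)&(W[...,0]>.5)&(W[...,0]<.6)
for nm,zr in [('needle',(.055,.082)),('tabtop',(.098,.13))]:
    q=W[m&(W[...,2]>zr[0])&(W[...,2]<zr[1])]; print(nm,len(q),q.mean(0).round(4) if len(q) else '', q.min(0).round(3) if len(q) else '',q.max(0).round(3) if len(q) else '')
E
python3 sh.py
```

```text
time: 3.7
tool_pos: [0.5681, -0.3184, 0.2572]
tcp_rot: [-0.001, 0.689, 0.725, -0.001]
force: [-6.4, -4.2, -0.3]
opening: 0.0156
needle 0   
tabtop 0
```

```bash
python3 -m handwheel '[[[0,0,0],[0,0,0],0.4],[[0,0,0],[0,0,0],0.5],[[0,0,0],[0,0,0],0.5],[[0,0,-0.02],[0,0,0],0.5],[[0.01,0,-0.04],[0,0,0],1],[[0.05,0,-0.04],[0,0,0],1],[[0.05,0,-0.02],[0,0,0],1],[[0.05,0,0],[0,0,0],1]]'
python3 sh.py
python3 - <<'E'
from h import *
p,d,c=grab('wrist'); cv2.imwrite('pics/e.png',p[:,:,::-1]); 
W=pts(d,c);np.savez('wr',p=p,d=d,W=W)
E
```

```text
time: 4.75
tool_pos: [0.5611, -0.1571, 0.3792]
tcp_rot: [0.002, 0.688, 0.725, 0.001]
force: [-0.0, 1.5, -0.2]
opening: 0.0814
needle 21 [ 0.5582 -0.2941  0.0627] [ 0.523 -0.314  0.058] [ 0.6   -0.267  0.072]
tabtop 133 [ 0.5645 -0.3104  0.1113] [ 0.557 -0.328  0.101] [ 0.574 -0.292  0.116]
```

View pics/e.png

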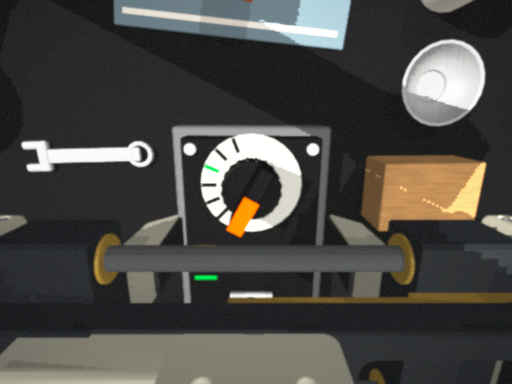

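The wrist picture shows the dial: green mark at (211,168), pointer end at (236,228), bar axis about (250,195). The tab moved 37-38 mm, about 2 mm short of closed, so I'll nudge it home with shut fingers on its +y end.

```bash
python3 -m handwheel '[[[-0.035,0,0],[0,0,0],0],[[-0.035,0,0],[0,0,0],0],[[-0.033,0,0],[0,0,0],0],[[0,0,0],[0,0,0],0],[[0,0,0],[0,0,0],0],[[0,0,0],[0,0,0],0],[[0,0,0],[0,0,0],0],[[0,0,0],[0,0,0],0]]'
python3 -m handwheel '[[[0,0,0.03],[0,0,0],0],[[0,0,0.03],[0,0,0],0],[[0,0,0.03],[0,0,0],0],[[0,0,0.024],[0,0,0],0],[[0,0,0],[0,0,0],0],[[0,0,0],[0,0,0],0],[[-0.007,0,0],[0,0,0],0],[[-0.007,0,0],[0,0,0],0]]'
python3 -m handwheel '[[[-0.003,0,0],[0,0,0],0],[[-0.003,0,0],[0,0,0],0]]'
python3 -m handwheel '[[[-0.003,0,0],[0,0,0],0],[[0,0,0],[0,0,0],0]]'
```

```text
time: 5.85
tool_pos: [0.5665, -0.2609, 0.377]
tcp_rot: [0.0, 0.688, 0.726, 0.0]
force: [-1.0, 0.6, 0.1]
opening: 0.0163
time: 6.85
tool_pos: [0.5674, -0.276, 0.2638]
tcp_rot: [0.001, 0.688, 0.725, 0.0]
force: [0.4, -1.0, -0.1]
opening: 0.0002
time: 7.1
tool_pos: [0.5674, -0.2817, 0.2629]
tcp_rot: [0.0, 0.688, 0.725, 0.0]
force: [0.1, 0.1, 0.4]
opening: 0.0005
time: 7.35
tool_pos: [0.5676, -0.2839, 0.2628]
tcp_rot: [-0.001, 0.688, 0.725, 0.0]
force: [-0.8, 2.7, 2.4]
opening: 0.0006
```

```bash
python3 -m handwheel '[[[-0.002,0,0],[0,0,0],0],[[0,0,0],[0,0,0],0]]'
python3 -m handwheel '[[[-0.001,0,0],[0,0,0],0],[[0,0,0],[0,0,0],0]]'
python3 -m handwheel '[[[-0.001,0,0],[0,0,0],0],[[0,0,0],[0,0,0],0]]'
```

```text
time: 7.6
tool_pos: [0.5677, -0.2849, 0.2628]
tcp_rot: [-0.001, 0.688, 0.726, 0.001]
force: [-1.7, 8.0, 4.7]
opening: 0.0006
time: 7.85
tool_pos: [0.5678, -0.2856, 0.2629]
tcp_rot: [-0.002, 0.688, 0.726, 0.001]
force: [-1.3, 10.3, 4.2]
opening: 0.0002
time: 8.1
tool_pos: [0.5679, -0.2859, 0.2628]
tcp_rot: [-0.002, 0.688, 0.726, 0.001]
force: [-1.4, 12.2, 6.3]
opening: 0.0004
```

Shutter is firmly on the closed stop: 12 N with no travel, and the tab centre inferred from contact (-0.313) matches the expected closed place. Sleeve next: refine its axis and angles from the saved wrist view.

```bash
python3 -m handwheel '[[[0.006,0,0],[0,0,0],0],[[0.02,0,-0.04],[0,0,0],0.5],[[0.03,0,-0.05],[0,0,0],1],[[0.035,0,-0.02],[0,0,0],1],[[0.035,0,0],[0,0,0],1],[[0,0,0],[0,0,0],1]]'
python3 - <<'E'
from h import *
z=np.load('wr.npz');W=z['W'];hsv=cv2.cvtColor(z['p'],cv2.COLOR_RGB2HSV)
box=(W[...,0]>.48)&(W[...,0]<.63)&(W[...,1]>-.22)&(W[...,1]<-.1)
m=box&(abs(W[...,2]-.126)<.007);m[245:]=0
q=W[m];print('bar',len(q),q.mean(0),cv2.minAreaRect((q[:,:2]*1000).astype(np.float32)))
o=m&(cv2.inRange(hsv,(3,150,90),(18,255,255))>0);print('ptr',W[o].mean(0))
ax=np.array([.5585,-.1585])
g=box&(cv2.inRange(hsv,(40,70,50),(85,255,255))>0)&(W[...,2]<.08);q=W[g];print('green',len(q),q.mean(0),np.degrees(np.arctan2(q[:,1]-ax[1],q[:,0]-ax[0]).mean()))
w=box&(cv2.inRange(hsv,(0,0,120),(180,60,255))>0)&(W[...,2]<.08)&(np.hypot(W[...,0]-ax[0],W[...,1]-ax[1])<.05);w[240:]=0;q=(W[w][:,:2]*1000).astype(np.float32);print('dial',cv2.minEnclosingCircle(q))
E
```

```text
time: 8.85
tool_pos: [0.5612, -0.1607, 0.3734]
tcp_rot: [0.001, 0.687, 0.726, 0.0]
force: [0.5, 0.1, 0.5]
opening: 0.0456
bar 1219 [ 0.55832921 -0.15744926  0.12494772] ((558.23486328125, -158.58522033691406), (64.38331604003906, 14.42596435546875), 64.67472839355469)
ptr [ 0.55086843 -0.17192204  0.12523267]
green 58 [ 0.51534272 -0.14269447  0.06360366] 159.87567089898968
dial ((558.5030517578125, -158.49961853027344), 49.997005462646484)
```

```bash
python3 -m handwheel '[[[0.0022,-0.0028,0],[0,0,9.5],0.4],[[0,0,0.02],[0,0,9.5],0.4],[[0,0,0.025],[0,0,9.5],0.4],[[0,0,0.03],[0,0,0],0.4],[[0,0,0.0245],[0,0,0],0.4],[[0,0,0],[0,0,0],0.4],[[0,0,0],[0,0,0],0],[[0,0,0],[0,0,0],0]]'
python3 -m handwheel '[[[0,0,0],[0,0,0],0],[[0,0,0],[0,0,0],0],[[0,0,0],[0,0,0],0],[[0,0,0],[0,0,0],0]]'
python3 -m handwheel '[[[0,0,0],[0,0,8.5],0],[[0,0,0],[0,0,8.5],0],[[0,0,0],[0,0,8.5],0],[[0,0,0],[0,0,8.5],0],[[0,0,0],[0,0,8.5],0]]'
python3 -m handwheel '[[[0,0,0],[0,0,8.5],0],[[0,0,0],[0,0,8.5],0],[[0,0,0],[0,0,8.5],0],[[0,0,0],[0,0,8.5],0],[[0,0,0],[0,0,8.5],0],[[0,0,0],[0,0,0],0],[[0,0,0],[0,0,0],0]]'
```

```text
time: 9.85
tool_pos: [0.5585, -0.1608, 0.2742]
tcp_rot: [0.001, 0.846, 0.534, 0.0]
force: [-0.8, -0.2, -1.1]
opening: 0.0213
time: 10.35
tool_pos: [0.5575, -0.1601, 0.274]
tcp_rot: [-0.001, 0.846, 0.534, -0.001]
force: [-6.0, 1.4, 4.6]
opening: 0.0139
time: 10.98
tool_pos: [0.5567, -0.1591, 0.274]
tcp_rot: [-0.002, 0.982, 0.189, -0.002]
force: [-10.3, 7.6, 9.9]
opening: 0.0142
time: 11.85
tool_pos: [0.5567, -0.1575, 0.274]
tcp_rot: [-0.003, 0.984, -0.178, -0.004]
force: [-11.0, 15.2, 11.8]
opening: 0.0139
```

```bash
python3 -m handwheel '[[[0,0,0],[0,0,0],0.4],[[0,0,0],[0,0,0],0.4],[[0,0,0],[0,0,0],0.4],[[0,0,-0.04],[0,0,0],0.5],[[0,0,-0.04],[0,0,0],1],[[0.02,0,-0.02],[0,0,0],1],[[0.04,0,0],[0,0,0],1],[[0.0,0,0],[0,0,0],1]]'
cat > sl.py <<'E'
from h import *
ax=np.array([.5585,-.1585])
for n in ['scene','side']:
    p,d,c=grab(n);W=pts(d,c);hsv=cv2.cvtColor(p,cv2.COLOR_RGB2HSV)
    m=(abs(W[...,2]-.126)<.009)&(np.hypot(W[...,0]-ax[0],W[...,1]-ax[1])<.05)
    q=W[m]; print(n,len(q),cv2.minAreaRect((q[:,:2]*1000).astype(np.float32)) if len(q)>9 else '')
    o=m&(cv2.inRange(hsv,(3,150,90),(18,255,255))>0);t=W[o].mean(0)[:2];print('ptr',t,np.degrees(np.arctan2(*(t-ax)[::-1])), 'joint', np.radians((251.6-np.degrees(np.arctan2(*(t-ax)[::-1])))%360))
    np.savez(n,p=p,d=d)
E
python3 sl.py; python3 -c "
from h import *
p,d,c=grab('scene'); z=np.load('side.npz')['p']
print(ctrl.observe()['joints'])
cv2.imwrite('pics/f.png',cv2.resize(z[150:300,250:450],(800,600),interpolation=cv2.INTER_CUBIC)[:,:,::-1])"
```

```text
time: 12.85
tool_pos: [0.6158, -0.1825, 0.3726]
tcp_rot: [0.0, 0.984, -0.178, 0.0]
force: [0.8, -0.0, -0.1]
opening: 0.0812
scene 93 ((560.7876586914062, -157.1590118408203), (14.906074523925781, 65.24919128417969), 70.72076416015625)
ptr [ 0.53779586 -0.14955469] 156.63305090667674 joint 1.6574859422523345
side 169 ((558.2050170898438, -158.1460723876953), (16.22707748413086, 64.09700012207031), 70.02457427978516)
ptr [ 0.5446298  -0.15416099] 162.62877258041536 joint 1.5528408580124105
[-4.06934708e-01  5.80174286e-01  1.22525962e+00 -2.19402001e-05
  1.33776080e+00  1.52186091e+00]
```

View pics/f.png

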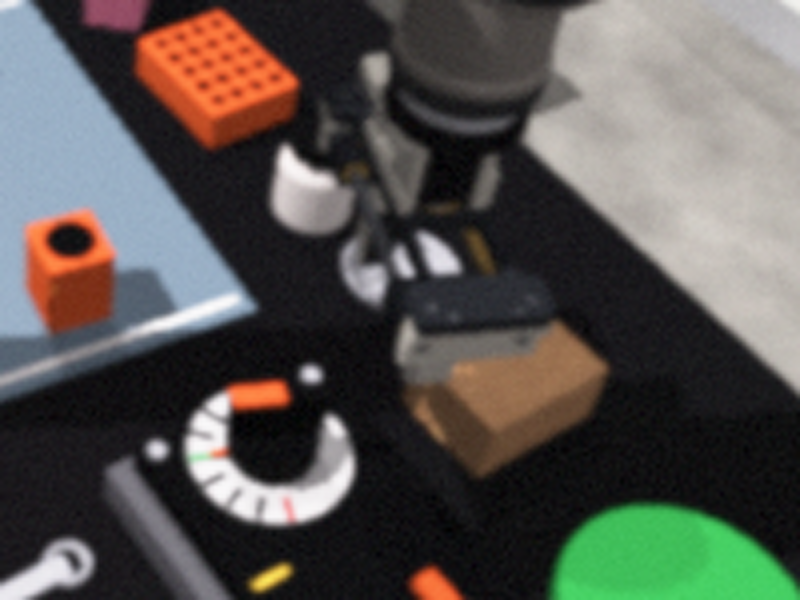

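Picture f: the orange pointer tip at (220,453) sits on the green mark at (202,457). The bar lies at 160.3° and the mark at 160°, so the sleeve is done. Next I go over the near cup and test the ±45° tilts in the air.

```bash
python3 -m handwheel '[[[0,0,0],[0,0,-7.75],1],[[0,0,0],[0,0,-7.75],1],[[-0.0185,-0.039,0],[0,0,0],1],[[-0.0185,-0.039,0],[0,0,0],1],[[-0.0185,-0.039,0],[0,0,0],1],[[-0.0185,-0.039,0],[0,0,0],1],[[-0.0185,-0.039,0],[0,0,0],1],[[-0.0185,-0.039,0],[0,0,0],1]]'
python3 -m handwheel '[[[-0.0249,0,0.002],[0,9,0],1],[[-0.0249,0,0.002],[0,9,0],1],[[-0.0249,0,0.002],[0,9,0],1],[[-0.0249,0,0.002],[0,9,0],1],[[-0.0249,0,0.002],[0,9,0],1],[[0,0,0],[0,0,0],1]]'
cat > st.py <<'E'
from h import *
p,R_,s=tool(); print('t',s['time'],'J',np.round(s['joints'],2),'grasp',(p+R_[:,2]*.159).round(4),'xax',R_[:,0].round(3),'tilt out',np.degrees(np.arctan2(R_[0,2],-R_[2,2])).round(1),'tilt +y',np.degrees(np.arctan2(R_[1,2],-R_[2,2])).round(1),'F',np.round(s['force'],1),s['opening'])
E
python3 st.py
python3 -m handwheel '[[[0.0249,0,0.002],[0,-9,0],1],[[0.0249,0,0.002],[0,-9,0],1],[[0.0249,0,0.002],[0,-9,0],1],[[0.0249,0,0.002],[0,-9,0],1],[[0.0249,0,0.002],[0,-9,0],1],[[0.0249,0,0.002],[0,-9,0],1],[[0.0249,0,0.002],[0,-9,0],1]]'
python3 -m handwheel '[[[0.0249,0,0.002],[0,-9,0],1],[[0.0249,0,0.002],[0,-9,0],1],[[0.0249,0,0.002],[0,-9,0],1],[[0,0,0],[0,0,0],1]]'
python3 st.py
```

```text
time: 14.0
tool_pos: [0.5227, 0.0625, 0.3735]
tcp_rot: [-0.0, 0.999, -0.044, -0.0]
force: [0.2, 0.1, -1.1]
opening: 0.0919
time: 14.75
tool_pos: [0.4239, 0.0838, 0.3539]
tcp_rot: [0.028, 0.942, -0.044, 0.332]
force: [-0.5, -0.9, 1.1]
opening: 0.0916
t 14.75 J [ 0.06  0.12  2.08 -0.42  0.29  2.08] grasp [0.523  0.0708 0.2303] xax [ 0.775 -0.065  0.628] tilt out 38.7 tilt +y -6.0 F [-0.5 -0.9  1.1] 0.09157863594561222
time: 15.62
tool_pos: [0.5903, 0.0663, 0.3745]
tcp_rot: [-0.005, 0.976, -0.051, -0.211]
force: [0.5, -0.2, 0.2]
opening: 0.0919
time: 16.12
tool_pos: [0.6485, 0.0586, 0.3243]
tcp_rot: [-0.017, 0.899, -0.05, -0.434]
force: [0.5, -0.3, -0.4]
opening: 0.0919
t 16.125 J [-0.04  0.89  0.9   0.06  2.25  1.66] grasp [0.5246 0.0702 0.2252] xax [ 0.619 -0.075 -0.782] tilt out -51.3 tilt +y 6.7 F [ 0.5 -0.3 -0.4] 0.09186509025080782
```

Run:
```python
from h import *
for n in ['scene','side']:
    z=np.load(n+'.npz');c=vision.get_calibration(n);W=pts(z['d'],c);p=z['p']
    m=(z['d']>0)&(W[...,2]>.02)&(W[...,2]<.1)&(W[...,0]>.3)&(W[...,0]<1.0)&(W[...,1]>-.1)&(W[...,1]<.65)
    k,L,st,ce=cv2.connectedComponentsWithStats(m.astype(np.uint8))
    for i in range(1,k):
        if st[i,4]>40:
            q=W[L==i]; print(n,ce[i].round(),st[i,4],'x',np.percentile(q[:,0],[1,99]).round(3),'y',np.percentile(q[:,1],[1,99]).round(3),'z',np.percentile(q[:,2],99).round(3),p[L==i].mean(0).round())
```

```text
scene [284.  84.] 372 x [0.3  0.35] y [0.595 0.649] z 0.093 [ 82. 146.  88.]
scene [297. 107.] 314 x [0.386 0.453] y [0.518 0.583] z 0.074 [ 42. 153. 152.]
scene [352. 125.] 2533 x [0.517 0.732] y [0.506 0.648] z 0.074 [ 98. 100. 107.]
scene [245. 129.] 307 x [0.303 0.356] y [0.324 0.391] z 0.074 [192. 174.  50.]
scene [299. 148.] 411 x [0.5   0.553] y [0.354 0.407] z 0.078 [188.  99.  38.]
scene [240. 154.] 54 x [0.305 0.392] y [0.26 0.28] z 0.031 [249.  80.  73.]
scene [360. 179.] 450 x [0.713 0.783] y [0.338 0.403] z 0.074 [192. 131. 155.]
scene [344. 217.] 1119 x [0.72 0.81] y [0.165 0.285] z 0.045 [238. 141.  40.]
scene [250. 212.] 274 x [0.503 0.557] y [0.038 0.09 ] z 0.078 [175. 115.  66.]
scene [318. 252.] 579 x [0.732 0.791] y [0.036 0.092] z 0.088 [116. 113. 112.]
scene [300. 283.] 278 x [0.722 0.807] y [-0.084  0.002] z 0.034 [211. 210. 213.]
side [226. 125.] 1665 x [0.506 0.722] y [0.506 0.648] z 0.075 [55. 56. 62.]
side [152. 135.] 261 x [0.301 0.344] y [0.595 0.645] z 0.095 [49. 89. 54.]
side [181. 140.] 320 x [0.381 0.45 ] y [0.517 0.581] z 0.075 [ 36. 105. 106.]
side [280. 143.] 279 x [0.709 0.778] y [0.338 0.402] z 0.074 [159.  89. 113.]
side [225. 158.] 354 x [0.496 0.548] y [0.353 0.407] z 0.079 [158.  68.  39.]
side [304. 168.] 707 x [0.714 0.806] y [0.165 0.284] z 0.045 [220.  94.  49.]
side [173. 178.] 315 x [0.301 0.353] y [0.325 0.388] z 0.075 [156. 133.  52.]
side [327. 193.] 316 x [0.725 0.769] y [0.034 0.091] z 0.088 [134. 128. 128.]
side [189. 198.] 136 x [0.301 0.388] y [0.258 0.281] z 0.03 [210.  49.  47.]
side [267. 216.] 485 x [0.497 0.551] y [0.034 0.088] z 0.078 [160.  73.  45.]
side [359. 213.] 46 x [0.794 0.807] y [-0.06  -0.019] z 0.032 [196. 194. 202.]
side [339. 218.] 48 x [0.718 0.747] y [-0.064 -0.002] z 0.033 [127. 125. 131.]
```

Near cup is at (0.527,0.062). The outward tilt is limited by joint 5 and the jar stands behind this cup, so I'll tilt sideways (world y) instead: jaws along world x, two quarter turns per cup. Reorienting now, then taking a close look from above.

```bash
python3 -m handwheel '[[[-0.0236,0,0.0018],[0,8.55,0],1],[[-0.0236,0,0.0018],[0,8.55,0],1],[[-0.0236,0,0.0018],[0,8.55,0],1],[[-0.0236,0,0.0018],[0,8.55,0],1],[[-0.0236,0,0.0018],[0,8.55,0],1],[[-0.0236,0,0.0018],[0,8.55,0],1],[[0,0,0],[0,0,-10],1],[[0,0,0],[0,0,-10],1]]'
python3 -m handwheel '[[[0,0,0],[0,0,-10],1],[[0,0,0],[0,0,-10],1],[[0,0,0],[0,0,-10],1],[[0,0,0],[0,0,-10],1],[[0,0,0],[0,0,-10],1],[[0,0,0],[0,0,-10],1],[[0,0,0],[0,0,-10],1],[[0,0,0],[0,0,0],1]]'
python3 st.py
python3 -m handwheel '[[[-0.0249,0,0.002],[0,9,0],1],[[-0.0249,0,0.002],[0,9,0],1],[[-0.0249,0,0.002],[0,9,0],1],[[-0.0249,0,0.002],[0,9,0],1],[[-0.0249,0,0.002],[0,9,0],1],[[0,0,0],[0,0,0],1]]'
python3 st.py
cat > cups.py <<'E'
from h import *
import sys
# orange cups: cluster on the mat, report top-plane extents
OR=((3,150,60),(17,255,255))
for n in ['scene','side']:
    p,d,c=grab(n,sys.argv[1]+n+'.png' if len(sys.argv)>1 else None);W=pts(d,c)
    m=(cv2.inRange(cv2.cvtColor(p,cv2.COLOR_RGB2HSV),*OR)>0)
    m=(cv2.dilate(m.astype(np.uint8),np.ones((3,3)))>0)|((p.max(-1)<70))
    m&=(W[...,2]>.012)&(W[...,2]<.1)&(W[...,0]>.37)&(W[...,0]<.69)&(W[...,1]>-.05)&(W[...,1]<.48)
    k,L,st,ce=cv2.connectedComponentsWithStats(m.astype(np.uint8))
    for i in range(1,k):
        if st[i,4]>60:
            q=W[L==i]; zt=np.percentile(q[:,2],97); t=q[q[:,2]>zt-.012]; r=cv2.minAreaRect((t[:,:2]*1000).astype(np.float32))
            print(n,ce[i].round(),st[i,4],'x',np.percentile(q[:,0],[2,98]).round(3),'y',np.percentile(q[:,1],[2,98]).round(3),'ztop',zt.round(3),'top rect',np.round(r[0]),np.round(r[1]),round(r[2],1))
E
python3 cups.py
```

```text
time: 17.12
tool_pos: [0.5227, 0.074, 0.3904]
tcp_rot: [0.01, 0.992, 0.126, 0.003]
force: [-0.4, -0.1, -0.4]
opening: 0.0921
time: 18.12
tool_pos: [0.5233, 0.0738, 0.3896]
tcp_rot: [0.009, 0.743, 0.669, -0.005]
force: [-0.4, -1.3, 0.0]
opening: 0.092
t 18.125 J [ 0.    0.36  1.54 -0.02  1.24  0.11] grasp [0.5243 0.0706 0.2306] xax [ 0.104  0.994 -0.019] tilt out 0.3 tilt +y -1.1 F [-0.4 -1.3  0. ] 0.09195839041797192
time: 18.88
tool_pos: [0.512, -0.0408, 0.343]
tcp_rot: [-0.248, 0.692, 0.619, 0.278]
force: [-0.0, 0.7, -0.4]
opening: 0.0914
t 18.875 J [-0.41  0.44  1.68  0.74  1.37 -0.59] grasp [0.5243 0.0684 0.228 ] xax [0.08  0.718 0.691] tilt out 6.1 tilt +y 43.5 F [-0.   0.7 -0.4] 0.09142154930084788
scene [299. 149.] 431 x [0.501 0.552] y [0.354 0.407] ztop 0.076 top rect [526. 382.] [57. 53.] 88.8
scene [247. 217.] 504 x [0.503 0.556] y [0.034 0.083] ztop 0.077 top rect [529.  62.] [54. 55.] 84.6
side [225. 159.] 371 x [0.496 0.547] y [0.354 0.407] ztop 0.077 top rect [522. 381.] [53. 55.] 0.1
side [267. 217.] 517 x [0.498 0.549] y [0.034 0.085] ztop 0.077 top rect [526.  62.] [54. 52.] 82.1
```

```bash
cat > go.py <<'E'
from h import *
import sys
p,R_,s=tool(); g=p+R_[:,2]*.159; t=np.array([float(a) for a in sys.argv[1:4]])
print('delta tool',(R_.T@(t-g)).round(4),'world unit z in tool',(R_.T@[0,0,1]).round(3))
E
python3 go.py 0.527 0.057 0.11; python3 go.py 0.527 0.057 0.045
```

```text
delta tool [-0.0911  0.0034  0.0778] world unit z in tool [ 0.689  0.004 -0.725]
delta tool [-0.1359  0.0031  0.1249] world unit z in tool [ 0.689  0.004 -0.725]
```

```bash
python3 -m handwheel '[[[-0.03,0.0011,0.026],[0,0,0],1],[[-0.03,0.0011,0.026],[0,0,0],1],[[-0.031,0.0011,0.026],[0,0,0],1],[[-0.015,0,0.0155],[0,0,0],1],[[-0.015,0,0.0155],[0,0,0],1],[[-0.0149,0,0.016],[0,0,0],1],[[0,0,0],[0,0,0],1]]'
python3 st.py
python3 -m handwheel '[[[0,0,0],[0,0,0],0],[[0,0,0],[0,0,0],0],[[0,0,0],[0,0,0],0],[[0,0,0],[0,0,0],0],[[0,0,0],[0,0,0],0],[[0,0,0],[0,0,0],0],[[0,0,0],[0,0,0],0]]'
python3 st.py
python3 -m handwheel '[[[0.0138,0,-0.0145],[0,0,0],0],[[0.0276,0,-0.029],[0,0,0],0],[[0.0276,0,-0.029],[0,0,0],0]]'
python3 st.py
python3 -m handwheel '[[[0.0221,0,0.0015],[0,-8,0],0],[[0.0221,0,0.0015],[0,-8,0],0],[[0.0221,0,0.0015],[0,-8,0],0],[[0.0221,0,0.0015],[0,-8,0],0],[[0.0221,0,0.0015],[0,-8,0],0],[[0.0221,0,0.0015],[0,-8,0],0]]'
python3 -m handwheel '[[[0.0221,0,0.0015],[0,-8,0],0],[[0.0221,0,0.0015],[0,-8,0],0],[[0.0221,0,0.0015],[0,-8,0],0],[[0.0221,0,0.0015],[0,-8,0],0],[[0.0221,0,0.0015],[0,-8,0],0],[[0,0,0],[0,0,0],0]]'
python3 st.py
python3 -c "
from h import *
a,_,_=grab('side');b,_,_=grab('scene')
cv2.imwrite('pics/g.png',np.hstack([cv2.resize(a[120:300,190:390],(400,360)),cv2.resize(b[130:310,160:360],(400,360))])[:,:,::-1])"
```

```text
time: 19.85
tool_pos: [0.5152, -0.0507, 0.1592]
tcp_rot: [-0.248, 0.689, 0.622, 0.277]
force: [-0.1, 0.2, 0.4]
opening: 0.092
t 19.85 J [-0.43  0.74  1.79  0.83  1.09 -0.91] grasp [0.5268 0.0586 0.0443] xax [0.074 0.719 0.691] tilt out 5.8 tilt +y 43.5 F [-0.1  0.2  0.4] 0.09196270632817993
time: 20.72
tool_pos: [0.5149, -0.0515, 0.1595]
tcp_rot: [-0.248, 0.689, 0.621, 0.278]
force: [-1.0, -1.1, 5.3]
opening: 0.0519
t 20.725 J [-0.43  0.74  1.79  0.83  1.09 -0.91] grasp [0.5268 0.0578 0.0446] xax [0.074 0.719 0.692] tilt out 5.9 tilt +y 43.6 F [-1.  -1.1  5.3] 0.05185631749725451
time: 21.1
tool_pos: [0.5146, -0.0517, 0.2612]
tcp_rot: [-0.248, 0.69, 0.621, 0.277]
force: [-0.1, 0.1, -1.3]
opening: 0.0519
t 21.1 J [-0.43  0.56  1.74  0.76  1.24 -0.74] grasp [0.5265 0.0575 0.1462] xax [0.074 0.719 0.691] tilt out 5.9 tilt +y 43.5 F [-0.1  0.1 -1.3] 0.05189350344331814
time: 21.85
tool_pos: [0.5271, 0.0699, 0.3048]
tcp_rot: [0.029, 0.743, 0.668, -0.027]
force: [-0.6, 0.4, -2.2]
opening: 0.0518
time: 22.6
tool_pos: [0.5373, 0.1691, 0.2578]
tcp_rot: [0.253, 0.688, 0.62, -0.279]
force: [-0.0, -0.5, -1.2]
opening: 0.0519
t 22.6 J [ 0.33  0.69  1.5  -0.7   1.39  0.72] grasp [0.526  0.0588 0.1439] xax [ 0.075  0.712 -0.698] tilt out -5.7 tilt +y -44.1 F [-0.  -0.5 -1.2] 0.05185379762032165
```

View pics/g.png

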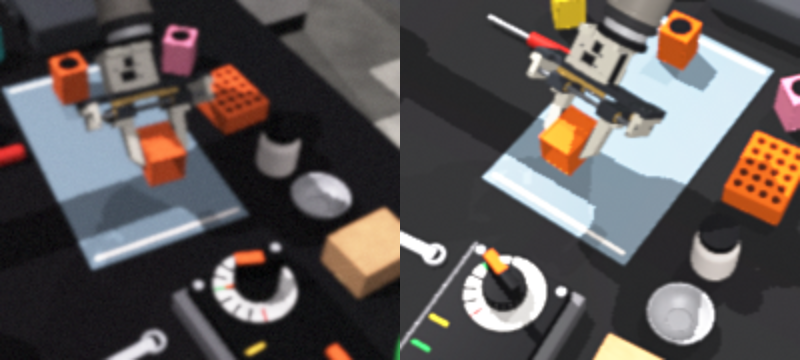

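Picture g: the cup hangs in the jaws lying on its side, mouth towards -y, at (160,155) left and (565,140) right. Setting it down.

```bash
python3 -m handwheel '[[[0.0305,0,0.0124],[0,-2,0],0],[[0.026,0,0.0135],[0,0,0],0],[[0.026,0,0.0135],[0,0,0],0],[[0.015,0,0.008],[0,0,0],0],[[0.0095,0,0.005],[0,0,0],0],[[0,0,0],[0,0,0],0]]'
python3 st.py; python3 go.py 0.526 0.1 0.035
```

```text
time: 23.45
tool_pos: [0.5423, 0.2044, 0.1462]
tcp_rot: [0.264, 0.684, 0.615, -0.291]
force: [-0.4, 0.5, -0.9]
opening: 0.0515
t 23.45 J [ 0.38  0.88  1.47 -0.72  1.32  0.87] grasp [0.5307 0.0902 0.0362] xax [ 0.075  0.688 -0.722] tilt out -6.1 tilt +y -46.1 F [-0.4  0.5 -0.9] 0.051529604201922374
delta tool [ 0.0072 -0.0057 -0.0059] world unit z in tool [-0.722  0.004 -0.692]
```

```bash
python3 -m handwheel '[[[0.001,0,0.001],[0,0,0],0],[[0,0,0],[0,0,0],1],[[0,0,0],[0,0,0],1],[[0,0,0],[0,0,0],1],[[0,0,0],[0,0,0],1],[[-0.03,0,-0.03],[0,0,0],1],[[-0.05,0,-0.05],[0,0,0],1],[[-0.02,0,-0.02],[0,0,0],1]]'
python3 -m handwheel '[[[-0.0249,0,0.002],[0,9,0],1],[[-0.0249,0,0.002],[0,9,0],1],[[-0.0249,0,0.002],[0,9,0],1],[[-0.0249,0,0.002],[0,9,0],1],[[-0.0249,0,0.002],[0,9,0],1]]'
python3 -m handwheel '[[[-0.0249,0,0.002],[0,9,0],1],[[-0.0249,0,0.002],[0,9,0],1],[[-0.0249,0,0.002],[0,9,0],1],[[-0.0249,0,0.002],[0,9,0],1],[[-0.0249,0,0.002],[0,9,0],1],[[0,0,0],[0,0,0],1]]'
python3 st.py; python3 cups.py
```

```text
time: 24.45
tool_pos: [0.5423, 0.2077, 0.2809]
tcp_rot: [0.265, 0.685, 0.614, -0.289]
force: [0.6, -0.2, -0.4]
opening: 0.0918
time: 25.08
tool_pos: [0.5299, 0.096, 0.3271]
tcp_rot: [0.008, 0.743, 0.669, -0.005]
force: [-0.0, -0.2, -0.9]
opening: 0.0921
time: 25.82
tool_pos: [0.518, -0.0179, 0.2807]
tcp_rot: [-0.249, 0.691, 0.62, 0.277]
force: [-0.9, -0.8, 0.0]
opening: 0.0917
t 25.825 J [-0.37  0.52  1.74  0.78  1.24 -0.67] grasp [0.5298 0.0913 0.1657] xax [0.079 0.719 0.691] tilt out 5.9 tilt +y 43.5 F [-0.9 -0.8  0. ] 0.09167743233052147
scene [299. 149.] 437 x [0.501 0.552] y [0.354 0.406] ztop 0.077 top rect [525. 383.] [58. 54.] 89.1
scene [253. 217.] 231 x [0.504 0.561] y [0.048 0.107] ztop 0.06 top rect [532.  74.] [51. 52.] 85.2
side [223. 162.] 244 x [0.496 0.545] y [0.354 0.406] ztop 0.077 top rect [503. 382.] [20. 52.] 7.9
side [264. 212.] 412 x [0.501 0.554] y [0.048 0.117] ztop 0.059 top rect [529.  84.] [73. 53.] 84.4
```

```bash
python3 go.py 0.530 0.0805 0.035
```

```text
delta tool [-0.0999  0.0008  0.0873] world unit z in tool [ 0.689  0.002 -0.725]
```

```bash
python3 -m handwheel '[[[-0.03,0,0.026],[0,0,0],1],[[-0.03,0,0.026],[0,0,0],1],[[-0.02,0,0.018],[0,0,0],1],[[-0.0199,0,0.0173],[0,0,0],1],[[0,0,0],[0,0,0],1],[[0,0,0],[0,0,0],0],[[0,0,0],[0,0,0],0],[[0,0,0],[0,0,0],0]]'
python3 st.py
python3 -m handwheel '[[[0,0,0],[0,0,0],0],[[0,0,0],[0,0,0],0],[[0,0,0],[0,0,0],0],[[0,0,0],[0,0,0],0],[[0.0138,0,-0.0145],[0,0,0],0],[[0.0276,0,-0.029],[0,0,0],0],[[0.0276,0,-0.029],[0,0,0],0],[[0.007,0,-0.007],[0,0,0],0]]'
python3 st.py
python3 -m handwheel '[[[0.0221,0,0.0015],[0,-8,0],0],[[0.0221,0,0.0015],[0,-8,0],0],[[0.0221,0,0.0015],[0,-8,0],0],[[0.0221,0,0.0015],[0,-8,0],0],[[0.0221,0,0.0015],[0,-8,0],0],[[0.0221,0,0.0015],[0,-8,0],0]]'
python3 -m handwheel '[[[0.0221,0,0.0015],[0,-8,0],0],[[0.0221,0,0.0015],[0,-8,0],0],[[0.0221,0,0.0015],[0,-8,0],0],[[0.0221,0,0.0015],[0,-8,0],0],[[0.0221,0,0.0015],[0,-8,0],0],[[0.0055,0,0],[0,-2,0],0],[[0,0,0],[0,0,0],0]]'
python3 st.py; python3 go.py 0.530 0.09 0.0435
python3 -c "
from h import *
a,_,_=grab('side');b,_,_=grab('scene')
cv2.imwrite('pics/i.png',np.hstack([cv2.resize(a[120:300,190:390],(400,360)),cv2.resize(b[130:310,160:360],(400,360))])[:,:,::-1])"
```

```text
time: 26.92
tool_pos: [0.5177, -0.028, 0.1508]
tcp_rot: [-0.247, 0.689, 0.622, 0.278]
force: [0.5, 0.1, -0.9]
opening: 0.0667
t 26.925 J [-0.39  0.75  1.8   0.87  1.05 -0.92] grasp [0.5297 0.0811 0.0359] xax [0.072 0.719 0.691] tilt out 6.0 tilt +y 43.5 F [ 0.5  0.1 -0.9] 0.06673944610339824
time: 27.92
tool_pos: [0.5174, -0.0281, 0.2628]
tcp_rot: [-0.246, 0.689, 0.622, 0.279]
force: [0.1, 0.2, -2.2]
opening: 0.0522
t 27.925 J [-0.39  0.55  1.75  0.79  1.22 -0.72] grasp [0.5297 0.0809 0.1477] xax [0.071 0.72  0.69 ] tilt out 6.1 tilt +y 43.5 F [ 0.1  0.2 -2.2] 0.052229512993477764
time: 28.68
tool_pos: [0.5294, 0.0934, 0.3035]
tcp_rot: [0.028, 0.743, 0.668, -0.029]
force: [-0.7, -0.4, -2.0]
opening: 0.052
time: 29.55
tool_pos: [0.5405, 0.1951, 0.2548]
tcp_rot: [0.263, 0.684, 0.615, -0.291]
force: [0.4, 0.0, -1.5]
opening: 0.0518
t 29.55 J [ 0.37  0.72  1.45 -0.7   1.45  0.74] grasp [0.5287 0.081  0.1447] xax [ 0.073  0.688 -0.722] tilt out -6.2 tilt +y -46.1 F [ 0.4  0.  -1.5] 0.05177885126097604
delta tool [0.0794 0.0003 0.0635] world unit z in tool [-0.722  0.001 -0.692]
```

View pics/i.png

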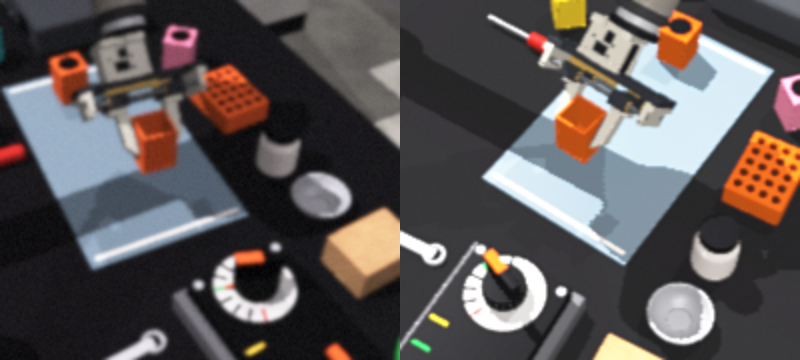

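Picture i: the cup hangs mouth-up at (157,140) left and (580,125) right. Setting it down and going to the far cup.

```bash
python3 -m handwheel '[[[0.022,0,0.0176],[0,0,0],0],[[0.022,0,0.0176],[0,0,0],0],[[0.02,0,0.016],[0,0,0],0],[[0.01,0,0.008],[0,0,0],0],[[0.0054,0,0.0043],[0,0,0],0],[[0,0,0],[0,0,0],0]]'
python3 st.py
```

```text
time: 30.4
tool_pos: [0.5422, 0.2039, 0.1547]
tcp_rot: [0.264, 0.684, 0.615, -0.291]
force: [-0.2, 0.1, -1.3]
opening: 0.0519
t 30.4 J [ 0.38  0.87  1.47 -0.72  1.33  0.86] grasp [0.5305 0.0896 0.0447] xax [ 0.075  0.687 -0.722] tilt out -6.1 tilt +y -46.1 F [-0.2  0.1 -1.3] 0.05191100905396506
```

```bash
python3 -m handwheel '[[[0.0011,0,0.001],[0,0,0],0],[[0,0,0],[0,0,0],1],[[0,0,0],[0,0,0],1],[[0,0,0],[0,0,0],1],[[0,0,0],[0,0,0],1],[[0,0,-0.04],[0,0,0],1],[[0,0,-0.05],[0,0,0],1],[[-0.05,0,-0.05],[0,0,0],1]]'
python3 -m handwheel '[[[-0.0249,0,0.002],[0,9,0],1],[[-0.0249,0,0.002],[0,9,0],1],[[-0.0249,0,0.002],[0,9,0],1],[[-0.0249,0,0.002],[0,9,0],1],[[-0.0249,0,0.002],[0,9,0],1],[[0.03,0,0],[0,0,-5],1],[[0.04,0,0],[0,0,0],1],[[0.04,0,0],[0,0,0],1]]'
python3 -m handwheel '[[[0.03,0,0],[0,0,0],1],[[-0.0249,0,0.002],[0,9,0],1],[[-0.0249,0,0.002],[0,9,0],1],[[-0.0249,0,0.002],[0,9,0],1],[[-0.0249,0,0.002],[0,9,0],1],[[-0.0249,0,0.002],[0,9,0],1],[[0,0,0],[0,0,0],1]]'
python3 st.py; python3 cups.py; python3 go.py 0.524 0.377 0.12;python3 go.py 0.524 0.377 0.045
```

```text
time: 31.4
tool_pos: [0.548, 0.2722, 0.2765]
tcp_rot: [0.263, 0.682, 0.616, -0.292]
force: [1.1, 0.0, 0.8]
opening: 0.0918
time: 32.4
tool_pos: [0.5413, 0.2697, 0.324]
tcp_rot: [0.008, 0.714, 0.7, -0.008]
force: [0.6, 0.8, 0.2]
opening: 0.0919
time: 33.28
tool_pos: [0.5398, 0.1838, 0.2775]
tcp_rot: [-0.261, 0.664, 0.649, 0.264]
force: [-0.4, -0.4, 0.2]
opening: 0.0921
t 33.275 J [ 0.02  0.56  1.68  0.9   1.08 -0.47] grasp [0.5417 0.2935 0.1624] xax [0.018 0.724 0.69 ] tilt out 1.0 tilt +y 43.6 F [-0.4 -0.4  0.2] 0.09211590452315706
scene [296. 147.] 105 x [0.505 0.537] y [0.354 0.383] ztop 0.077 top rect [521. 370.] [30. 36.] 10.8
scene [253. 212.] 514 x [0.506 0.56 ] y [0.056 0.11 ] ztop 0.075 top rect [532.  84.] [56. 53.] 83.9
side [225. 161.] 259 x [0.496 0.547] y [0.354 0.406] ztop 0.076 top rect [509. 373.] [38. 70.] 35.9
side [265. 212.] 500 x [0.502 0.555] y [0.056 0.109] ztop 0.076 top rect [529.  83.] [54. 52.] 83.6
delta tool [ 0.0287 -0.0196  0.088 ] world unit z in tool [ 0.689  0.001 -0.725]
delta tool [-0.0229 -0.0196  0.1424] world unit z in tool [ 0.689  0.001 -0.725]
```

```bash
python3 -m handwheel '[[[0.0095,-0.0066,0.029],[0,0,0],1],[[0.0096,-0.0065,0.029],[0,0,0],1],[[0.0096,-0.0065,0.03],[0,0,0],1],[[-0.018,0,0.019],[0,0,0],1],[[-0.018,0,0.019],[0,0,0],1],[[-0.0156,0,0.0164],[0,0,0],1],[[0,0,0],[0,0,0],1]]'
python3 st.py
python3 -m handwheel '[[[0,0,0],[0,0,0],0],[[0,0,0],[0,0,0],0],[[0,0,0],[0,0,0],0],[[0,0,0],[0,0,0],0],[[0,0,0],[0,0,0],0],[[0,0,0],[0,0,0],0],[[0,0,0],[0,0,0],0]]'
python3 st.py
python3 -m handwheel '[[[0.0138,0,-0.0145],[0,0,0],0],[[0.0276,0,-0.029],[0,0,0],0],[[0.0276,0,-0.029],[0,0,0],0],[[-0.025,0,-0.025],[0,0,0],0],[[-0.025,0,-0.025],[0,0,0],0],[[-0.025,0,-0.025],[0,0,0],0]]'
python3 st.py
```

```text
time: 34.25
tool_pos: [0.5213, 0.2691, 0.1597]
tcp_rot: [-0.261, 0.661, 0.651, 0.265]
force: [-0.1, 0.6, 0.4]
opening: 0.0914
t 34.25 J [ 0.18  0.76  1.73  1.11  0.86 -0.66] grasp [0.5229 0.3788 0.0446] xax [0.011 0.724 0.69 ] tilt out 0.8 tilt +y 43.6 F [-0.1  0.6  0.4] 0.09143929772140426
time: 35.12
tool_pos: [0.5218, 0.2677, 0.1604]
tcp_rot: [-0.261, 0.662, 0.65, 0.266]
force: [-1.1, -2.2, 4.1]
opening: 0.0519
t 35.125 J [ 0.18  0.76  1.73  1.11  0.86 -0.66] grasp [0.5239 0.3776 0.0456] xax [0.012 0.722 0.691] tilt out 1.0 tilt +y 43.7 F [-1.1 -2.2  4.1] 0.05189949248204948
time: 35.88
tool_pos: [0.5196, 0.1605, 0.2623]
tcp_rot: [-0.26, 0.662, 0.651, 0.266]
force: [-0.9, -0.4, -1.1]
opening: 0.0518
t 35.875 J [-0.02  0.55  1.75  0.91  1.07 -0.56] grasp [0.5217 0.2703 0.1473] xax [0.012 0.723 0.691] tilt out 1.0 tilt +y 43.7 F [-0.9 -0.4 -1.1] 0.051814728779498914
```

```bash
python3 -m handwheel '[[[0.0221,0,0.0015],[0,-8,0],0],[[0.0221,0,0.0015],[0,-8,0],0],[[0.0221,0,0.0015],[0,-8,0],0],[[0.0221,0,0.0015],[0,-8,0],0],[[0.0221,0,0.0015],[0,-8,0],0],[[0.0221,0,0.0015],[0,-8,0],0]]'
python3 -m handwheel '[[[0.0221,0,0.0015],[0,-8,0],0],[[0.0221,0,0.0015],[0,-8,0],0],[[0.0221,0,0.0015],[0,-8,0],0],[[0.0221,0,0.0015],[0,-8,0],0],[[0.0221,0,0.0015],[0,-8,0],0],[[0.0055,0,0],[0,-2,0],0],[[0,0,0],[0,0,0],0]]'
python3 st.py; python3 go.py 0.522 0.262 0.036
```

```text
time: 36.62
tool_pos: [0.5219, 0.2837, 0.3065]
tcp_rot: [0.028, 0.713, 0.7, -0.028]
force: [-0.4, 0.4, -1.6]
opening: 0.0518
time: 37.5
tool_pos: [0.5238, 0.386, 0.2574]
tcp_rot: [0.275, 0.656, 0.645, -0.28]
force: [-0.2, 1.1, -1.3]
opening: 0.0518
t 37.5 J [ 0.64  0.86  1.13 -0.61  1.69  0.76] grasp [0.5218 0.2712 0.1473] xax [ 0.012  0.692 -0.722] tilt out -1.0 tilt +y -46.2 F [-0.2  1.1 -1.3] 0.05178689469006761
delta tool [0.074  0.0004 0.0837] world unit z in tool [-0.722 -0.    -0.692]
```

```bash
python3 -m handwheel '[[[0.02,0,0.0225],[0,0,0],0],[[0.02,0,0.0225],[0,0,0],0],[[0.02,0,0.0225],[0,0,0],0],[[0.014,0,0.0162],[0,0,0],0],[[0,0,0],[0,0,0],0]]'
python3 st.py
```

```text
time: 38.12
tool_pos: [0.5241, 0.376, 0.1466]
tcp_rot: [0.275, 0.656, 0.644, -0.28]
force: [0.2, 0.3, -1.4]
opening: 0.0519
t 38.125 J [ 0.63  0.99  1.2  -0.61  1.53  0.86] grasp [0.5221 0.2612 0.0367] xax [ 0.013  0.691 -0.722] tilt out -1.1 tilt +y -46.2 F [ 0.2  0.3 -1.4] 0.05190577051620584
```

```bash
python3 -m handwheel '[[[0.0018,0,0.0017],[0,0,0],0],[[0,0,0],[0,0,0],1],[[0,0,0],[0,0,0],1],[[0,0,0],[0,0,0],1],[[0,0,0],[0,0,0],1],[[-0.03,0,-0.03],[0,0,0],1],[[-0.05,0,-0.05],[0,0,0],1],[[-0.02,0,-0.02],[0,0,0],1]]'
python3 -m handwheel '[[[-0.0249,0,0.002],[0,9,0],1],[[-0.0249,0,0.002],[0,9,0],1],[[-0.0249,0,0.002],[0,9,0],1],[[-0.0249,0,0.002],[0,9,0],1],[[-0.0249,0,0.002],[0,9,0],1]]'
python3 -m handwheel '[[[-0.0249,0,0.002],[0,9,0],1],[[-0.0249,0,0.002],[0,9,0],1],[[-0.0249,0,0.002],[0,9,0],1],[[-0.0249,0,0.002],[0,9,0],1],[[-0.0249,0,0.002],[0,9,0],1],[[0,0,0],[0,0,0],1]]'
python3 st.py; python3 cups.py;python3 go.py 0.523 0.253 0.035
```

```text
time: 39.12
tool_pos: [0.524, 0.3799, 0.2815]
tcp_rot: [0.276, 0.657, 0.644, -0.278]
force: [0.2, -0.1, -0.4]
opening: 0.0919
time: 39.75
tool_pos: [0.5215, 0.2674, 0.3274]
tcp_rot: [0.007, 0.713, 0.701, -0.005]
force: [-1.1, -0.3, -1.0]
opening: 0.0917
time: 40.5
tool_pos: [0.5196, 0.153, 0.2809]
tcp_rot: [-0.261, 0.664, 0.649, 0.265]
force: [-0.1, 0.3, -0.2]
opening: 0.092
t 40.5 J [-0.04  0.52  1.74  0.88  1.1  -0.53] grasp [0.5216 0.2627 0.1659] xax [0.017 0.723 0.69 ] tilt out 1.0 tilt +y 43.6 F [-0.1  0.3 -0.2] 0.09202066898798962
scene [281. 176.] 279 x [0.499 0.551] y [0.219 0.289] ztop 0.059 top rect [525. 254.] [75. 54.] 89.1
scene [253. 212.] 520 x [0.506 0.56 ] y [0.056 0.11 ] ztop 0.075 top rect [533.  84.] [55. 55.] 85.7
side [239. 180.] 332 x [0.495 0.547] y [0.219 0.288] ztop 0.06 top rect [522. 254.] [73. 53.] 88.1
side [265. 212.] 506 x [0.503 0.555] y [0.056 0.109] ztop 0.076 top rect [530.  85.] [57. 52.] 82.9
delta tool [-0.0993  0.0012  0.0882] world unit z in tool [ 0.689  0.001 -0.725]
```

```bash
python3 -m handwheel '[[[-0.03,0.001,0.026],[0,0,0],1],[[-0.03,0,0.026],[0,0,0],1],[[-0.021,0,0.017],[0,0,0],1],[[-0.0205,0,0.0172],[0,0,0],1],[[0,0,0],[0,0,0],1],[[0,0,0],[0,0,0],0],[[0,0,0],[0,0,0],0],[[0,0,0],[0,0,0],0]]'
python3 st.py
python3 -m handwheel '[[[0,0,0],[0,0,0],0],[[0,0,0],[0,0,0],0],[[0,0,0],[0,0,0],0],[[0,0,0],[0,0,0],0],[[0.0138,0,-0.0145],[0,0,0],0],[[0.0276,0,-0.029],[0,0,0],0],[[0.0276,0,-0.029],[0,0,0],0],[[0.007,0,-0.007],[0,0,0],0]]'
python3 st.py
python3 -m handwheel '[[[0.0221,0,0.0015],[0,-8,0],0],[[0.0221,0,0.0015],[0,-8,0],0],[[0.0221,0,0.0015],[0,-8,0],0],[[0.0221,0,0.0015],[0,-8,0],0],[[0.0221,0,0.0015],[0,-8,0],0],[[0.0221,0,0.0015],[0,-8,0],0]]'
python3 -m handwheel '[[[0.0221,0,0.0015],[0,-8,0],0],[[0.0221,0,0.0015],[0,-8,0],0],[[0.0221,0,0.0015],[0,-8,0],0],[[0.0221,0,0.0015],[0,-8,0],0],[[0.0221,0,0.0015],[0,-8,0],0],[[0.0055,0,0],[0,-2,0],0],[[0,0,0],[0,0,0],0]]'
python3 st.py; python3 go.py 0.523 0.26 0.0445
```

```text
time: 41.6
tool_pos: [0.5208, 0.1409, 0.1507]
tcp_rot: [-0.26, 0.662, 0.651, 0.266]
force: [-0.3, 0.3, -0.2]
opening: 0.0665
t 41.6 J [-0.06  0.75  1.81  1.02  0.94 -0.83] grasp [0.5231 0.2508 0.0358] xax [0.011 0.723 0.691] tilt out 1.1 tilt +y 43.7 F [-0.3  0.3 -0.2] 0.06647646116377719
time: 42.6
tool_pos: [0.5208, 0.1407, 0.2615]
tcp_rot: [-0.259, 0.662, 0.651, 0.267]
force: [0.6, 0.2, -1.9]
opening: 0.0519
t 42.6 J [-0.06  0.55  1.76  0.9   1.08 -0.59] grasp [0.5234 0.2505 0.1465] xax [0.01  0.723 0.691] tilt out 1.3 tilt +y 43.7 F [ 0.6  0.2 -1.9] 0.05186068474833905
time: 43.35
tool_pos: [0.5223, 0.2629, 0.3023]
tcp_rot: [0.028, 0.713, 0.7, -0.029]
force: [-1.2, 1.3, -2.3]
opening: 0.0521
time: 44.22
tool_pos: [0.5243, 0.3652, 0.2538]
tcp_rot: [0.275, 0.656, 0.645, -0.281]
force: [0.1, 0.5, -0.4]
opening: 0.0518
t 44.225 J [ 0.62  0.84  1.18 -0.62  1.65  0.76] grasp [0.5222 0.2504 0.1439] xax [ 0.011  0.692 -0.722] tilt out -1.1 tilt +y -46.2 F [ 0.1  0.5 -0.4] 0.05182018386707893
delta tool [0.0784 0.0008 0.0617] world unit z in tool [-0.722 -0.002 -0.692]
```

```bash
python3 -m handwheel '[[[0.022,0,0.0175],[0,0,0],0],[[0.022,0,0.0175],[0,0,0],0],[[0.019,0,0.015],[0,0,0],0],[[0.01,0,0.008],[0,0,0],0],[[0.0055,0,0.0037],[0,0,0],0],[[0,0,0],[0,0,0],0]]'
python3 st.py
```

```text
time: 44.98
tool_pos: [0.5248, 0.375, 0.1558]
tcp_rot: [0.276, 0.656, 0.644, -0.28]
force: [1.5, 0.4, -1.5]
opening: 0.0519
t 44.975 J [ 0.63  0.98  1.2  -0.62  1.54  0.85] grasp [0.5229 0.2601 0.0459] xax [ 0.013  0.691 -0.723] tilt out -1.0 tilt +y -46.3 F [ 1.5  0.4 -1.5] 0.051878576604856036
```

```bash
python3 -m handwheel '[[[0.0022,0,0.0021],[0,0,0],0],[[0,0,0],[0,0,0],1],[[0,0,0],[0,0,0],1],[[0,0,0],[0,0,0],1],[[0,0,0],[0,0,0],1],[[0,0,-0.04],[0,0,0],1],[[0,0,-0.05],[0,0,0],1],[[-0.05,0,-0.05],[0,0,0],1]]'
python3 -m handwheel '[[[-0.0249,0,0.002],[0,9,0],1],[[-0.0249,0,0.002],[0,9,0],1],[[-0.0249,0,0.002],[0,9,0],1],[[-0.0249,0,0.002],[0,9,0],1],[[-0.0249,0,0.002],[0,9,0],1],[[0,0,-0.03],[0,0,0],1],[[-0.05,0,-0.02],[0,0,0],1],[[-0.05,0,0],[0,0,0],1]]'
python3 -m handwheel '[[[-0.055,0,0],[0,0,-1],1],[[-0.055,0,0],[0,0,-2],1],[[-0.055,0,0],[0,0,0],1],[[-0.055,0,0],[0,0,0],1],[[-0.055,0,0],[0,0,0],1],[[-0.055,0,0],[0,0,0],1],[[-0.055,0,0],[0,0,0],1]]'
python3 st.py; python3 cups.py z; python3 -c "
import cv2,numpy as np
a=cv2.imread('pics/zside.png');b=cv2.imread('pics/zscene.png')
cv2.imwrite('pics/j.png',np.hstack([cv2.resize(a[120:384,190:454],(400,400)),cv2.resize(b[110:384,100:374],(400,400))]))"
```

```text
time: 45.98
tool_pos: [0.5248, 0.4432, 0.2758]
tcp_rot: [0.275, 0.654, 0.645, -0.282]
force: [0.3, -0.7, 0.8]
opening: 0.0918
time: 46.98
tool_pos: [0.5219, 0.23, 0.3806]
tcp_rot: [0.009, 0.713, 0.701, -0.006]
force: [-0.5, -0.6, 0.0]
opening: 0.0918
time: 47.85
tool_pos: [0.5301, -0.1556, 0.3876]
tcp_rot: [0.008, 0.695, 0.719, -0.008]
force: [0.1, 0.2, 0.4]
opening: 0.0919
t 47.85 J [-0.42  0.4   1.48 -0.02  1.25 -0.45] grasp [ 0.5302 -0.1592  0.2286] xax [-0.034  0.999 -0.023] tilt out 0.0 tilt +y -1.3 F [0.1 0.2 0.4] 0.09187433304930466
scene [280. 174.] 468 x [0.501 0.552] y [0.227 0.281] ztop 0.075 top rect [526. 254.] [56. 54.] 89.7
scene [253. 212.] 513 x [0.506 0.56 ] y [0.056 0.11 ] ztop 0.076 top rect [533.  84.] [55. 54.] 84.9
side [240. 179.] 430 x [0.497 0.547] y [0.226 0.28 ] ztop 0.076 top rect [523. 254.] [53. 57.] 0.2
side [265. 212.] 504 x [0.502 0.555] y [0.056 0.11 ] ztop 0.076 top rect [530.  84.] [55. 53.] 83.0
```

View pics/j.png

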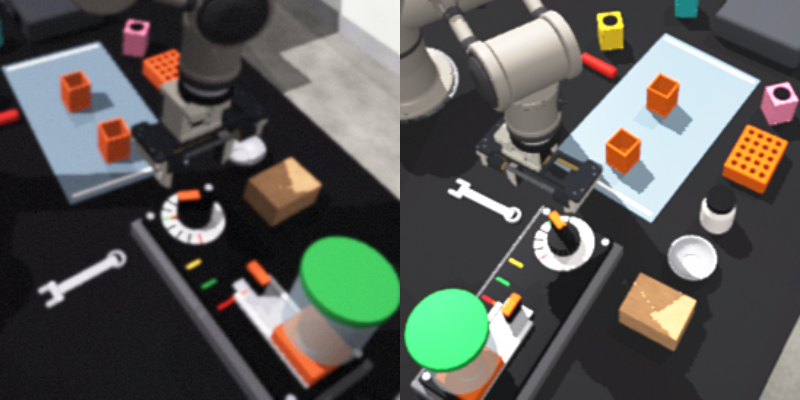

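Picture j: both orange cups stand mouth-up on the mat, at (75,92)/(115,140) left and (663,95)/(623,150) right. The sleeve points at green, and the shutter needle is at red (closed). Now the shutter.

```bash
python3 -m handwheel '[[[-0.039,0.0073,0],[0,1.3,-1.3],0.5],[[-0.039,0.0073,0],[0,0,0],0.5],[[-0.039,0.0073,0],[0,0,0],0.5],[[-0.039,0.0073,0],[0,0,0],0.5],[[0,0,0],[0,0,0],0.5]]'
python3 st.py; python3 go.py 0.5685 -0.3134 0.097
```

```text
time: 48.58
tool_pos: [0.5677, -0.3098, 0.3873]
tcp_rot: [-0.001, 0.687, 0.726, -0.0]
force: [0.9, -0.1, -0.9]
opening: 0.0479
t 48.575 J [-0.62  0.58  1.18 -0.    1.38 -0.67] grasp [ 0.5675 -0.3097  0.2283] xax [-0.055  0.998  0.   ] tilt out -0.1 tilt +y 0.0 F [ 0.9 -0.1 -0.9] 0.04793349516191199
delta tool [-0.0038  0.0009  0.1313] world unit z in tool [ 0.    -0.001 -1.   ]
```

```bash
python3 -m handwheel '[[[-0.0038,0.001,0.035],[0,0,0],0.5],[[0,0,0.035],[0,0,0],0.5],[[0,0,0.035],[0,0,0],0.5],[[0,0,0.0255],[0,0,0],0.5],[[0,0,0],[0,0,0],0.5],[[0,0,0],[0,0,0],0],[[0,0,0],[0,0,0],0],[[0,0,0],[0,0,0],0]]'
python3 -m handwheel '[[[0,0,0],[0,0,0],0],[[0,0,0],[0,0,0],0],[[0,0,0],[0,0,0],0],[[0,0,0],[0,0,0],0],[[0,0,0],[0,0,0],0]]'
python3 st.py
python3 -m handwheel '[[[0.003,0,0],[0,0,0],0],[[0.004,0,0],[0,0,0],0],[[0.005,0,0],[0,0,0],0],[[0.005,0,0],[0,0,0],0]]'
python3 st.py
python3 -m handwheel '[[[0.005,0,0],[0,0,0],0],[[0.005,0,0],[0,0,0],0],[[0.004,0,0],[0,0,0],0],[[0,0,0],[0,0,0],0]]'
python3 st.py
```

```text
time: 49.58
tool_pos: [0.569, -0.3118, 0.2588]
tcp_rot: [0.001, 0.687, 0.727, 0.0]
force: [0.9, 0.3, 1.1]
opening: 0.0203
time: 50.2
tool_pos: [0.5673, -0.312, 0.2586]
tcp_rot: [-0.002, 0.687, 0.727, -0.001]
force: [-10.1, 1.5, 8.6]
opening: 0.0141
t 50.2 J [-0.62  0.7   1.34 -0.    1.11 -0.68] grasp [ 0.5665 -0.3118  0.0996] xax [-0.057  0.998  0.001] tilt out -0.3 tilt +y 0.1 F [-10.1   1.5   8.6] 0.014149944612887929
time: 50.7
tool_pos: [0.5663, -0.2958, 0.2586]
tcp_rot: [-0.001, 0.687, 0.727, -0.001]
force: [-9.9, -1.7, 7.1]
opening: 0.0137
t 50.7 J [-0.6   0.68  1.37 -0.    1.09 -0.66] grasp [ 0.5657 -0.2958  0.0996] xax [-0.056  0.998 -0.   ] tilt out -0.2 tilt +y -0.0 F [-9.9 -1.7  7.1] 0.013749960608472623
time: 51.2
tool_pos: [0.5655, -0.2824, 0.2586]
tcp_rot: [-0.0, 0.687, 0.727, -0.002]
force: [-9.3, -5.8, 6.2]
opening: 0.014
t 51.2 J [-0.58  0.67  1.39 -0.    1.08 -0.64] grasp [ 0.565  -0.2827  0.0996] xax [-0.056  0.998 -0.002] tilt out -0.2 tilt +y -0.1 F [-9.3 -5.8  6.2] 0.014028747901981848
```

```bash
python3 -m handwheel '[[[0.004,0,0],[0,0,0],0],[[0.003,0,0],[0,0,0],0],[[0,0,0],[0,0,0],0]]'
python3 -m handwheel '[[[0.002,0,0],[0,0,0],0],[[0,0,0],[0,0,0],0]]'; python3 sh.py
```

```text
time: 51.58
tool_pos: [0.5652, -0.274, 0.2586]
tcp_rot: [-0.002, 0.687, 0.727, -0.001]
force: [-9.9, 1.8, 7.7]
opening: 0.0137
time: 51.82
tool_pos: [0.5651, -0.2719, 0.2586]
tcp_rot: [-0.002, 0.687, 0.727, -0.001]
force: [-10.3, 2.5, 8.1]
opening: 0.014
needle 11 [ 0.5386 -0.2747  0.0676] [ 0.533 -0.277  0.059] [ 0.546 -0.273  0.072]
tabtop 0
```

```bash
python3 -m handwheel '[[[0,0,0],[0,0,0],0.3],[[0,0,0],[0,0,0],0.5],[[0,0,0],[0,0,0],0.5],[[0,0,-0.03],[0,0,0],0.5],[[0,0,-0.05],[0,0,0],0.5],[[0,0.03,-0.05],[0,0,0],0.5],[[0,0.05,-0.04],[0,0,0],0.5],[[0,0,0],[0,0,0],0.5]]'
python3 sh.py; python3 sl.py; python3 cups.py y; python3 st.py; python3 -c "
import cv2,numpy as np
a=cv2.imread('pics/yside.png')
cv2.imwrite('pics/k.png',np.hstack([cv2.resize(a[120:384,190:454],(400,400)),cv2.resize(a[230:330,290:390],(400,400),interpolation=cv2.INTER_CUBIC)]))"
```

```text
time: 52.88
tool_pos: [0.6477, -0.2667, 0.4305]
tcp_rot: [0.004, 0.686, 0.728, 0.002]
force: [-0.0, 0.3, -0.6]
opening: 0.0459
needle 35 [ 0.5456 -0.2616  0.0639] [ 0.521 -0.276  0.058] [ 0.6   -0.227  0.072]
tabtop 129 [ 0.5627 -0.2736  0.1108] [ 0.555 -0.29   0.099] [ 0.573 -0.254  0.116]
scene 0 
ptr [nan nan] nan joint nan
side 171 ((557.9344482421875, -157.4668731689453), (17.1352481842041, 63.6225471496582), 69.20355224609375)
ptr [ 0.54473117 -0.15409832] 162.27171836044866 joint 1.5590726297589694
scene [271. 174.] 480 x [0.476 0.53 ] y [0.209 0.265] ztop 0.075 top rect [502. 238.] [56. 55.] 85.1
scene [253. 212.] 501 x [0.508 0.56 ] y [0.056 0.111] ztop 0.075 top rect [533.  84.] [55. 53.] 83.6
side [235. 184.] 427 x [0.473 0.524] y [0.209 0.264] ztop 0.076 top rect [499. 237.] [57. 51.] 83.0
side [265. 212.] 505 x [0.502 0.555] y [0.056 0.109] ztop 0.076 top rect [530.  83.] [55. 53.] 83.5
t 53.125 J [-0.5   0.67  0.92 -0.    1.56 -0.56] grasp [ 0.6438 -0.2672  0.2658] xax [-0.057  0.998  0.002] tilt out -0.2 tilt +y 0.1 F [-0.6  0.  -0.9] 0.045938007822302014sl.py:7: RuntimeWarning: Mean of empty slice.
  o=m&(cv2.inRange(hsv,(3,150,90),(18,255,255))>0);t=W[o].mean(0)[:2];print('ptr',t,np.degrees(np.arctan2(*(t-ax)[::-1])), 'joint', np.radians((251.6-np.degrees(np.arctan2(*(t-ax)[::-1])))%360))
  ret = um.true_divide(
```

View pics/k.png

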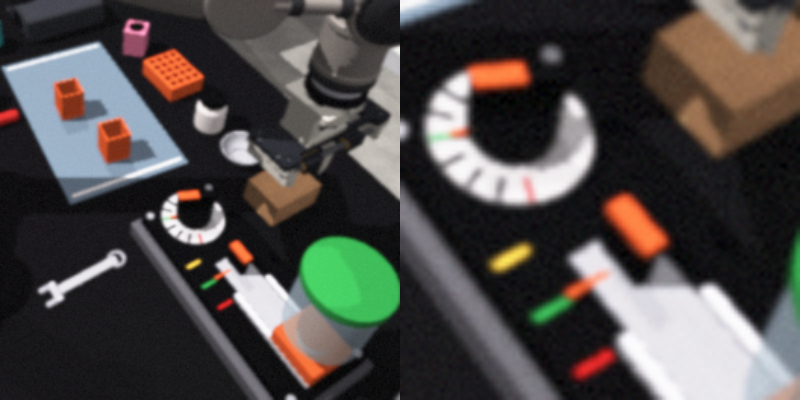

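Picture k: the needle (590,285) is on the green mark and the pointer (460,133) is on the green dial mark. Both cups, at (70,100) and (115,140), stand mouth-up on the mat. The far one was knocked about 3 cm aside but is still upright and well inside the mat. Handing in.

```bash
python3 -c "
from bench import ticket; print(ticket.close_job())"
```

```text
the job is handed in; nothing more can be done
None
```

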